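# Brush out the parts canister and shut it

### The job

Brush out the steel canister with the open hinged lid: take the long brush from its white cup and run it up and down inside the canister three times, each time right down to the floor and then most of the way up to the mouth. Then stand the brush back in its cup, head down, and push the canister's lid fully shut. Leave canister and cup standing where they are and do not disturb the other things.

Things in the scene. Friction and masses are not known exactly. Their poses are not given: they have to be found in the camera images.
- canister: Round steel canister standing on the table, mass about 0.85 kg, loose; outside diameter 100 mm, 120 mm tall, wall 4 mm (mouth 92 mm), floor 5 mm thick. It has a hinged lid that stands open. Origin: centre of its underside; z up; its +x points from the centre to the hinge (away from the robot within about 35 degrees).
- canister_in (a point): Centre of the canister's inner floor (5 mm above its underside).
- canister_rim (a point): Centre of the canister's mouth (120 mm above its underside).
- lid (a joint): Angle of the canister's lid in rad: 0 fully shut, 2.3 fully open; starts at about 1.75 to 2.15 (leaning back beyond upright). The hinge is stiff: the lid stays where it is left and must be pushed all the way down (under 2 N). The lid is a flat steel disc 104 mm across and 6 mm thick, reaching from the hinge; shut, its top lies 127 mm above the canister's underside.
- lid_hinge (a point): Point on the hinge axis, at the rear rim of the canister (52 mm from its axis, 121 mm above its underside); the hinge axis is the canister's y.
- lid_tab (a point): Upper face of the small tab (24 x 30 x 5 mm) at the lid's free edge, 113 mm from the hinge. At lid angle a it lies (in the canister's frame, from the hinge) about 113 mm x (-cos a) along x and 113 mm x sin a along z.
- brush: Long brush standing upright, head down, in the holder cup: 215 mm long, mass about 80 g. Round bristle head 41 mm across and 70 mm long at the bottom, a thin neck, then a round wooden handle 18 mm in diameter from 90 to 215 mm. Origin: centre of the flat lower end of the bristle head; z runs up along the handle.
- brush_grip (a point): Point on the axis of the brush handle, 185 mm above the lower end of the head.
- holder: White ceramic cup that holds the brush, loose, mass about 0.45 kg: outside diameter 68 mm, 75 mm tall, mouth 60 mm, floor 6 mm thick, no handle. Origin: centre of its underside, z up.
- holder_in (a point): Centre of the holder's inner floor (6 mm above its underside).
- holder_rim (a point): Centre of the holder's mouth (75 mm above its underside).
- grease_tin: Bystander: closed round steel tin, 72 mm across, 60 mm tall; to be left alone. Origin in its underside.
- wrench: Bystander: steel wrench 170 mm long lying flat; to be left alone. Origin in its underside; it lies along its x.
- bell: Bystander: small aluminium bicycle bell, dome 54 mm across, 31 mm tall; to be left alone. Origin in its underside.
- open_tin: Bystander: plain open aluminium tin without a lid, 84 mm across, 85 mm tall; not the one to be brushed; to be left alone. Origin in its underside.
- screw_jar: Bystander: closed glass jar, 64 mm across, 85 mm tall; to be left alone. Origin in its underside.
- mug: Bystander: white mug with a side handle, 80 mm across, 90 mm tall; to be left alone. Origin in its underside.
- screwdriver: Bystander: screwdriver 190 mm long lying flat; to be left alone. Origin in its underside; it lies along its x.
Things that resemble listed ones, but are neither listed nor needed, are in the scene too. Leave any yellow look-alike of the holder alone. There is more than one size of the brush; the one meant has the size given above.

How it is judged:
On the way, in this order (a step that is already met when the one before it is completed fails the run):
1. first downward stroke: the lower end of the brush head comes within 17 mm of the canister's floor (z of brush in the frame of canister between -0.005 and 0.022 m and horizontal distance between brush and canister_in below 0.04 m and value of joint lid above 1 rad), for 0.05 s.
2. the brush is drawn up: the lower end of the head rises at least 55 mm above the canister's floor, over the canister (z of brush in the frame of canister above 0.06 m and horizontal distance between brush and canister_in below 0.04 m), for 0.05 s.
3. second downward stroke: the lower end of the brush head comes within 17 mm of the canister's floor (all of step 1), for 0.05 s.
4. the brush is drawn up: the lower end of the head rises at least 55 mm above the canister's floor, over the canister (all of step 2), for 0.05 s.
5. third downward stroke: the lower end of the brush head comes within 17 mm of the canister's floor (all of step 3), for 0.05 s.
6. the brush is drawn up: the lower end of the head rises at least 55 mm above the canister's floor, over the canister (all of step 4), for 0.05 s.
7. the brush stands back in its cup, head down (horizontal distance between brush and holder_in below 0.025 m and z of brush in the frame of holder below 0.02 m and angle between brush's own z axis and vertical below 0.35 rad), for 0.2 s.
8. after that, the lid is shut (value of joint lid below 0.06 rad), for 0.2 s.
At the end, for the whole second after the job is handed in: Lid shut (under 0.06 rad). Canister and cup upright (within 0.1 rad), each within 50 mm of where it began. Brush released and at rest, head down in its cup: lower end under 20 mm above the cup's underside and within 25 mm of its axis, leaning less than 0.35 rad (all of step 7 and value of joint lid below 0.06 rad and angle between each of canister, holder's own z axis and vertical below 0.1 rad and distance of each of canister, holder from where it was at the start of the episode below 0.05 m and linear speed of each of brush, canister below 0.02 m/s); the robot touches nothing.
It fails at once if a bystander is shifted by more than 40 mm or (tins, jar, mug) knocked over (distance of any of grease_tin, wrench, bell, open_tin, screw_jar, mug, screwdriver from where it was at the start of the episode above 0.04 m or angle between any of grease_tin, open_tin, screw_jar, mug's own z axis and vertical above 0.5 rad).
It fails at once if the canister or the holder cup is tipped by more than 30 degrees (angle between any of canister, holder's own z axis and vertical above 0.52 rad).
It also fails if it takes over 67 s, if anything falls off the work surface, if the arm or the gripper's body presses on something with over 40 N, if the wrist force passes 120 N, or if a joint passes its speed limit or range.

### The arm

A 6-joint arm with a two-finger parallel gripper is mounted at the origin on the work surface. World frame = base frame: x ahead of the robot, y to its left, z up, the work surface at z = 0. Lengths are in m, angles in rad, forces in N, time in s.
With the tool pointing down it reaches from about 0.275 to 0.975 m from the base axis. Payload 8.4 kg.
Tool frame: the origin (TCP) lies midway between the tips of the shut fingers; the grasp point (between the pads) lies 19 mm behind it (grip_depth is the distance from the TCP to the grasp point, in m); z points along the fingers, y is the line along which they close (so a half turn about z gives the same grasp; the last joint's range is limited). The gripper opens to 92 mm and grips with 3 to 60 N. Pads are 20 mm wide; open, the fingers measure 128 mm over their backs; the gripper's body (75 mm by 189 mm) begins 69 mm behind the grasp point.
Start: joints at [-1.337, 0.353, 1.633, -0, 1.155, -0.002], TCP at [0.146, -0.608, 0.215] pointing down, gripper open.
Joint ranges: [-2.63, 2.63], [-0.92, 2.1], [0.06, 2.66], [-1.3, 4.44], [0, 2.69], [-3.02, 3.02]. Speed limits (rad/s): [2.22, 2.22, 2.79, 3.14, 3.14, 3.14].

### API

Orientations are given as a unit quaternion [x, y, z, w].
In Python, from bench import * gives the robot as it stands.
- The arm moves only by the tool jog_arm, never from a script. Its argument "steps" is text: rows parted by semicolons, each of 7 numbers parted by spaces: the shift along the world's x, y, z each as a share of 0.3 m, from -1 to 1, then the turn, a rotation vector about the world's x, y, z each as a share of 2 rad, from -1 to 1, then the opening, from 0 (shut) to 1 (fully open). A call has 1 to 5 rows; each row shifts and turns the commanded pose from where the row before left it; what a row does not reach is not made up. A row lasts 1/12 s, in which the tool goes at most 41.7 mm and 7.16 degrees, less where a joint would pass 70% of its speed; a pose out of reach is approached as far as the arm can. A call with a number of a shift or a turn outside -1 to 1 is refused whole. A call with a gripper value outside its range is refused whole. The fingers move at their own pace and stop on an object; "newtons" is the grip in N (left out, the last holds). Time passes only in rows, so rows that do not move let the fingers close. It gives the time, the measured TCP pose, the force, the opening and the grip force at its end, in the units of the state.
- sense(): the state, without advancing time (a new reading comes with each control period).
- camera(name): name is "side" or "top"; returns (picture, depth): 480x640x3 uint8, blue, green, red; 480x640 float32, m along the optical axis (not along the pixel's ray), 0 where there is no reading.
- camera_params(name): a dict with "fovy" (degrees; the focal length in pixels is half the picture's height over the tangent of half this angle, whatever the lens; pixels are square), "cx", "cy" (the principal point, pixels), "world_to_cam" (4x4, takes a point from world to camera coordinates). Camera axes: x right, y up, looking along -z (the intrinsics and any distortion apply to the point x, -y, -z); pixel columns grow to the right and rows downward; lengths in m; the calibration is good to about 2 mm. A picture is of the moment at which its call begins. camera_params takes no time and is no camera call.
- sign_off(): hands the job in; it is judged then, once.
The state is a dict: "clock": time; "joint_positions": joint angles; "dq": joint speeds; "tau": joint torques, N m; "ee_pos": TCP position; "tcp_rot": TCP orientation; "ft_force": force on the tool from outside, world axes, zero at the start; "moment": the same for the moment, N m; "finger_gap": finger opening in m; "grasp_force": force on a finger pad.
Only numpy, scipy, OpenCV 4.12 (cv2) and the standard library are available. Lean on these libraries where they do the work, as an engineer would, in place of code of your own. Each camera call takes 0.05 s, during which the arm holds its last target. There are 200 camera calls.

## Working session

There is one attempt and no reset: what is moved stays moved. The work goes in short steps, Python scripts to look and compute and a tool call to move; the robot and the scene stay as the last step left them, time stands still between calls to the robot, and variables do not carry over. Pictures are saved under pics/ and viewed, at most 10 in all, crops included, and the job is handed in when it is done.

Besides the shell and the picture viewer there is one more tool, called by a JSON object that holds its "method" and its "body", one argument or row to a line. jog_arm: Moves the arm, as the interface text tells. Its arguments: {"type":"object","properties":{"steps":{"type":"string"},"newtons":{"type":"number"}},"required":["steps"]}

```bash
ls; mkdir -p pics; python3 - <<'E'
from bench import *
import cv2,numpy as np
for n in ("side","top"):
    p,d=camera(n); cv2.imwrite(f"pics/{n}0.png",p); np.save(f"pics/{n}0.npy",d)
    c=camera_params(n); print(n,c, (d>0).mean())
print(sense())
E
```

```text
pics
side {'fovy': 42.234718372364355, 'cx': 330.1865236124733, 'cy': 255.51377722223492, 'world_to_cam': array([[-0.71524534, -0.69880237, -0.0099682 ,  0.37397677],
       [ 0.3392833 , -0.35966573,  0.8692108 , -0.31864169],
       [-0.61099178,  0.61831692,  0.4943412 , -1.02958066],
       [ 0.        ,  0.        ,  0.        ,  1.        ]])} 0.99595703125
top {'fovy': 49.738504598705596, 'cx': 312.3569531377882, 'cy': 229.58994708400792, 'world_to_cam': array([[ 0.02735637, -0.99962364,  0.00205299, -0.05178827],
       [ 0.98520136,  0.0273092 ,  0.16921138, -0.56931541],
       [-0.16920377, -0.0026064 ,  0.98557764, -1.14933372],
       [ 0.        ,  0.        ,  0.        ,  1.        ]])} 0.9960709635416667
{'clock': 0.1, 'joint_positions': array([-1.33737858e+00,  3.53564780e-01,  1.63409053e+00, -2.23162443e-05,
        1.15519883e+00, -2.39355618e-03]), 'dq': array([ 0.00015142, -0.00369759, -0.00021245, -0.00037334, -0.00058088,
        0.00118272]), 'tau': array([ 4.63629531e-04, -5.94904125e+01, -3.34930050e+01,  6.98714610e-02,
        1.83748780e-02, -3.41251439e-05]), 'ee_pos': array([ 0.14590904, -0.60725101,  0.21393442]), 'tcp_rot': array([ 9.93056449e-01,  1.17637114e-01, -8.28338441e-05, -6.25362400e-04]), 'ft_force': array([ 0.14421729,  0.32044299, -0.09611543]), 'moment': array([-0.0182235 ,  0.01832577, -0.02738568]), 'grasp_force': 0.0, 'finger_gap': 0.091904000829584}
```

View pics/side0.png

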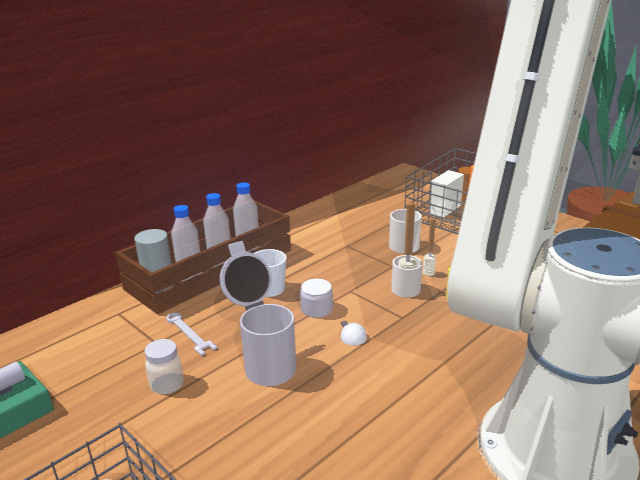

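View pics/top0.png

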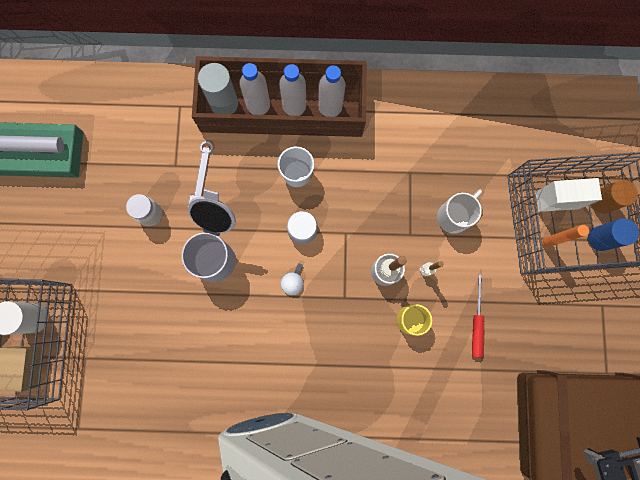

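The canister with the open lid is at top (208,257) and side (269,345). Brush candidates:
- Top (389,269), side (409,215): long brush in the white cup.
- Top (430,268), side (430,260): thin small brush standing free.

The white-cup brush fits the text. The yellow cup at top (415,320) is the look-alike to leave alone. I'll measure next and confirm the choice with a crop.

```bash
cat > h.py <<'E'
import numpy as np, cv2
from bench import *
def cloud(n,d):
    c=camera_params(n); f=240/np.tan(np.radians(c["fovy"]/2))
    v,u=np.mgrid[0:480,0:640]
    P=np.stack([(u-c["cx"])/f*d,-(v-c["cy"])/f*d,-d],-1)
    T=np.linalg.inv(c["world_to_cam"]); return P@T[:3,:3].T+T[:3,3]
def circ(p):  # algebraic circle fit
    A=np.c_[2*p[:,:2],np.ones(len(p))]; s=np.linalg.lstsq(A,(p[:,:2]**2).sum(1),rcond=None)[0]
    return s[0],s[1],np.sqrt(s[2]+s[0]**2+s[1]**2)
def rim(W,uv,lo,hi,r=45):
    v,u=np.mgrid[0:480,0:640]; m=(np.hypot(u-uv[0],v-uv[1])<r)&(W[...,2]>lo)&(W[...,2]<hi)
    return W[m]
def project(n,p):
    c=camera_params(n); f=240/np.tan(np.radians(c["fovy"]/2)); q=c["world_to_cam"]@np.r_[p,1]
    return c["cx"]+f*q[0]/-q[2], c["cy"]+f*q[1]/q[2]
E
python3 - <<'E'
from h import *
np.set_printoptions(precision=4,suppress=True)
dt,ds=np.load("pics/top0.npy"),np.load("pics/side0.npy")
T,S=cloud("top",dt),cloud("side",ds)
for u,v in ((340,300),(150,300),(260,330),(450,290),(330,140)): print("table top",T[v,u])
for u,v in ((370,300),(200,400),(330,420)): print("table side",S[v,u])
def rep(name,W,uv,lo,hi,r):
    p=rim(W,uv,lo,hi,r); print(name,len(p),p.mean(0),p.min(0),p.max(0),"circ",np.array(circ(p)))
rep("can rim top",T,(208,257),.112,.126,32)
rep("can rim side",S,(269,325),.112,.126,40)
rep("cup rim top",T,(389,269),.068,.08,20)
rep("cup rim side",S,(406,270),.068,.08,20)
rep("brush top T",T,(397,264),.13,.3,18); rep("brush top S",S,(409,215),.10,.3,25)
rep("small T",T,(432,267),.03,.3,12); rep("small S",S,(431,240),.08,.3,12)
rep("lid T",T,(212,210),.13,.35,35); rep("lid S",S,(245,270),.13,.35,40)
a=cv2.imread("pics/top0.png")[220:350,340:480]; b=cv2.imread("pics/side0.png")[190:310,370:470]
cv2.imwrite("pics/crop.png",np.hstack([cv2.resize(a,(400,400)),cv2.resize(b,(400,400))]))
E
```

```text
table top [ 0.4125 -0.1056  0.0003]
table top [ 0.4004  0.3423 -0.0036]
table top [0.3381 0.0795 0.0004]
table top [ 0.443  -0.3645  0.0019]
table top [ 0.8069 -0.0737 -0.0033]
table side [ 0.5143 -0.1214 -0.0013]
table side [ 0.5232  0.3411 -0.0012]
table side [ 0.3155  0.2127 -0.0009]
can rim top 351 [0.5028 0.1947 0.1193] [0.4487 0.1452 0.112 ] [0.553  0.2443 0.1259] circ [0.498  0.1943 0.0482]
can rim side 610 [0.5015 0.1948 0.1179] [0.4438 0.1459 0.112 ] [0.5574 0.2457 0.1258] circ [0.4963 0.1954 0.0488]
cup rim top 335 [ 0.4821 -0.2086  0.0747] [ 0.4501 -0.2433  0.0681] [ 0.516  -0.1764  0.08  ] circ [ 0.4832 -0.2098  0.0244]
cup rim side 327 [ 0.4784 -0.2077  0.0734] [ 0.4463 -0.2463  0.068 ] [ 0.5179 -0.1743  0.0793] circ [ 0.4803 -0.2098  0.0256]
brush top T 132 [ 0.4833 -0.2102  0.1975] [ 0.4763 -0.2221  0.1315] [ 0.4938 -0.2043  0.2259] circ [ 0.4845 -0.212   0.0071]
brush top S 336 [ 0.4808 -0.2172  0.1767] [ 0.4717 -0.309   0.1239] [ 0.4952 -0.2009  0.2233] circ [ 0.4973 -0.2542  0.0485]
small T 188 [ 0.4876 -0.3033  0.0775] [ 0.4754 -0.3196  0.0301] [ 0.5032 -0.2921  0.1512] circ [ 0.4886 -0.3054  0.0089]
small S 88 [ 0.4853 -0.3043  0.1018] [ 0.4793 -0.3131  0.08  ] [ 0.4941 -0.2964  0.1248] circ [ 0.4855 -0.3046  0.0047]
lid T 1370 [0.5776 0.1735 0.1794] [0.5465 0.1254 0.1301] [0.6164 0.2269 0.2307] circ [0.5765 0.1743 0.0298]
lid S 2280 [0.5734 0.1786 0.1732] [0.5406 0.1261 0.13  ] [0.6138 0.2273 0.2283] circ [0.5736 0.1777 0.0298]
```

View pics/crop.png

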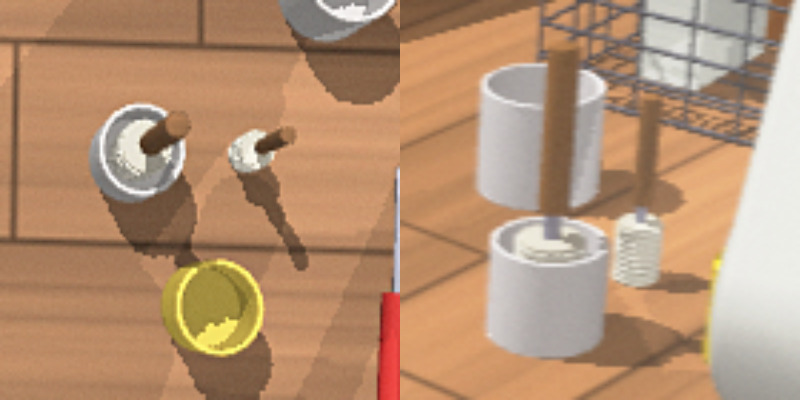

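The crop shows the long thick-handled brush in the white cup at (165,130) left and (560,130) right. The small free-standing brush is at (270,140). The handle top measures about 0.222 m, which is 6 + 215 mm, so the first one is the brush meant. I'll get its axis and the lid angle, and raise the arm at the same time.

```bash
python3 - <<'E'
from h import *
np.set_printoptions(precision=4,suppress=True)
T,S=cloud("top",np.load("pics/top0.npy")),cloud("side",np.load("pics/side0.npy"))
for n,W,uv in (("top",T,(397,264)),("side",S,(409,225))):
    for lo,hi in ((.125,.15),(.15,.175),(.175,.2),(.2,.218),(.218,.23)):
        v,u=np.mgrid[0:480,0:640]; p=rim(W,uv,lo,hi,35); p=p[np.hypot(*(p[:,:2]-[.482,-.21]).T)<.03]
        if len(p): print(n,lo,len(p),np.median(p,0),np.ptp(p,0))
for n,W,uv in (("T",T,(208,257)),("S",S,(269,325))):   # lid plane
    p=rim(W,{"T":(212,210),"S":(245,270)}[n],.135,.3,40); p=p[p[:,0]<.64]
    c=p.mean(0); nrm=np.linalg.svd(p-c)[2][2]; nrm*=np.sign(nrm[0]); 
    res=(p-c)@nrm
    print(n,"normal",nrm,"dir deg",np.degrees(np.arctan2(nrm[1],nrm[0])),"a",np.pi/2+np.arcsin(-nrm[2]),"rms",res.std())
    t=p[p[:,2]>p[:,2].max()-.012]; print(" tab",t.mean(0),np.ptp(t,0))
# surroundings heights
for nm,(u0,u1,v0,v1) in dict(crate=(193,365,60,135),basketR=(510,640,155,300),box=(520,640,372,480)).items():
    q=T[v0:v1,u0:u1].reshape(-1,3); q=q[(q[:,2]>.03)]; print(nm,np.percentile(q,2,0),np.percentile(q,99,0))
E
```

```text
top 0.125 18 [ 0.4803 -0.2067  0.1382] [0.0134 0.0117 0.0238]
top 0.15 19 [ 0.4798 -0.2073  0.1653] [0.0164 0.0128 0.0218]
top 0.175 20 [ 0.4816 -0.206   0.1861] [0.0158 0.0098 0.0225]
top 0.2 23 [ 0.48   -0.2084  0.2138] [0.0173 0.0178 0.0179]
top 0.218 56 [ 0.4851 -0.2132  0.2213] [0.0165 0.0159 0.0079]
side 0.125 83 [ 0.4787 -0.2082  0.137 ] [0.0217 0.0201 0.0245]
side 0.15 80 [ 0.4794 -0.208   0.1631] [0.0184 0.0191 0.0236]
side 0.175 85 [ 0.478  -0.2088  0.1873] [0.0224 0.0192 0.0247]
side 0.2 64 [ 0.4787 -0.2079  0.2095] [0.0184 0.0184 0.0176]
side 0.218 25 [ 0.4819 -0.2113  0.2206] [0.0166 0.0155 0.0053]
T normal [ 0.8086 -0.1804 -0.56  ] dir deg -12.57683997245709 a 2.165200034038666 rms 0.00257040976854151
 tab [0.6089 0.1679 0.2241] [0.0165 0.0287 0.0117]
S normal [ 0.812  -0.2086 -0.5452] dir deg -14.405811434503722 a 2.147381807470747 rms 0.0029901861780529467
 tab [0.6051 0.1692 0.2222] [0.0185 0.032  0.012 ]
crate [ 0.8152 -0.1423  0.0335] [0.9623 0.2449 0.1933]
basketR [ 0.4881 -0.7879  0.0337] [ 0.7504 -0.0392  1.2292]
box [ 0.0626 -0.7245  0.0419] [ 0.2638 -0.5081  0.3482]
```

{"method": "jog_arm", "body": {
  "steps": "0 0 0.1 0 0 0 1; 0 0.06 0.08 0 0 0 1; 0.08 0.1 0 0 0 0 1; 0.08 0.1 0 0 0 0 1; 0.08 0.1 0 0 0 0 1",
  "newtons": 25
}}

```text
clock: 0.52
ee_pos: [0.2183, -0.4985, 0.2687]
tcp_rot: [0.993, 0.117, 0.0, 0.0]
ft_force: [0.6, -0.8, -0.7]
finger_gap: 0.0919
grasp_force: 0.0
```

{"method": "jog_arm", "body": {
  "steps": "0.088 0.096 0 0 0 0 1; 0.088 0.096 0 0 0 0 1; 0.088 0.096 0 0 0 0 1; 0.088 0.096 0 0 0 0 1; 0.088 0.096 0 0 0 0 1"
}}

```text
clock: 0.93
ee_pos: [0.3508, -0.354, 0.2685]
tcp_rot: [0.993, 0.117, -0.0, -0.0]
ft_force: [1.5, -0.3, 0.6]
finger_gap: 0.0919
grasp_force: 0.0
```

{"method": "jog_arm", "body": {
  "steps": "0.088 0.096 0 0 0 0 1; 0.088 0.096 0 0 0 0 1; 0.088 0.096 0 0 0 0 1; 0.09 0.096 0 0 0 0 1; 0.088 0.093 0 0 0 0 1"
}}

```text
clock: 1.35
ee_pos: [0.4835, -0.2107, 0.2685]
tcp_rot: [0.993, 0.118, -0.0, -0.0]
ft_force: [0.7, -0.3, -0.0]
finger_gap: 0.0917
grasp_force: 0.0
```

{"method": "jog_arm", "body": {
  "steps": "0 0 0 0 0 0 1; 0 0 -0.04 0 0 0 1; 0 0 -0.04 0 0 0 1"
}}

```text
clock: 1.6
ee_pos: [0.4833, -0.212, 0.2445]
tcp_rot: [0.993, 0.119, 0.0, 0.0]
ft_force: [0.0, -0.7, 0.2]
finger_gap: 0.0918
grasp_force: 0.0
```

{"method": "jog_arm", "body": {
  "steps": "0 0 -0.08 0 0 0 1; 0 0 -0.08 0 0 0 1; 0 0 -0.08 0 0 0 1; 0 0 0 0 0 0 0.5; 0 0 0 0 0 0 0"
}}

```text
clock: 2.02
ee_pos: [0.4816, -0.2123, 0.1718]
tcp_rot: [0.993, 0.118, -0.001, -0.001]
ft_force: [0.5, -0.3, 0.9]
finger_gap: 0.0808
grasp_force: 0.0
```

{"method": "jog_arm", "body": {
  "steps": "0 0 0 0 0 0 0; 0 0 0 0 0 0 0; 0 0 0 0 0 0 0; 0 0 0 0 0 0 0; 0 0 0 0 0 0 0"
}}

```text
clock: 2.43
ee_pos: [0.483, -0.2128, 0.1733]
tcp_rot: [0.993, 0.118, 0.001, 0.0]
ft_force: [0.5, 0.1, 0.6]
finger_gap: 0.0474
grasp_force: 0.0
```

{"method": "jog_arm", "body": {
  "steps": "0 0 0 0 0 0 0; 0 0 0 0 0 0 0; 0 0 0 0 0 0 0; 0 0 0 0 0 0 0; 0 0 0 0 0 0 0"
}}

```text
clock: 2.85
ee_pos: [0.4826, -0.2126, 0.1725]
tcp_rot: [0.993, 0.118, -0.0, -0.0]
ft_force: [0.2, -0.2, 0.2]
finger_gap: 0.0179
grasp_force: 25.0
```

{"method": "jog_arm", "body": {
  "steps": "0 0 0.04 0 0 0 0; 0 0 0.1 0 0 0 0; 0 0 0.13 0 0 0 0; 0 0 0.13 0 0 0 0; 0 0 0.12 0 0 0 0"
}}

```text
clock: 3.27
ee_pos: [0.4823, -0.2125, 0.3306]
tcp_rot: [0.993, 0.118, -0.0, 0.0]
ft_force: [0.7, -1.1, -0.1]
finger_gap: 0.0171
grasp_force: 25.0
```

{"method": "jog_arm", "body": {
  "steps": "0 0.05 0 0 0 0 0; 0 0.1 0 0 0 -0.05 0; 0 0.1 0 0 0 -0.05 0; 0 0.1 0 0 0 -0.05 0; 0 0.1 0 0 0 -0.05 0"
}}

```text
clock: 3.68
ee_pos: [0.4823, -0.0764, 0.3286]
tcp_rot: [0.996, -0.085, 0.0, -0.0]
ft_force: [0.2, 0.0, 0.4]
finger_gap: 0.0175
grasp_force: 25.0
```

```bash
python3 - <<'E'
from h import *
np.set_printoptions(precision=4,suppress=True)
p,d=camera("side"); q,e=camera("top"); cv2.imwrite("pics/hold.png",np.hstack([cv2.resize(p,(400,300)),cv2.resize(q,(400,300))]))
S=cloud("side",d); T=cloud("top",e); s=sense(); print(s["ee_pos"])
c=s["ee_pos"]
for n,W in (("S",S),("T",T)):
    m=(np.hypot(W[...,0]-c[0],W[...,1]-c[1])<.05)&(W[...,2]>.1)&(W[...,2]<c[2]-.03)
    b=W[m]; 
    if len(b): print(n,len(b),b.min(0),b.max(0)); k=b[b[:,2]<b[:,2].min()+.06]; print(" head mean",k.mean(0),np.ptp(k,0))
print("cup",rim(T,(389,269),.068,.08,22).mean(0),np.array(circ(rim(T,(389,269),.068,.08,22))))
E
```

```text
[ 0.4823 -0.0745  0.3286]
S 918 [ 0.4607 -0.0955  0.163 ] [ 0.5019 -0.0547  0.2984]
 head mean [ 0.474  -0.067   0.1938] [0.0402 0.0386 0.0598]
T 149 [ 0.4645 -0.0882  0.166 ] [ 0.4801 -0.0535  0.2352]
 head mean [ 0.4681 -0.0688  0.1942] [0.0144 0.0347 0.0592]
cup [nan nan nan] [0. 0. 0.]<stdin>:10: RuntimeWarning: Mean of empty slice.
  ret = um.true_divide(
```

View pics/hold.png

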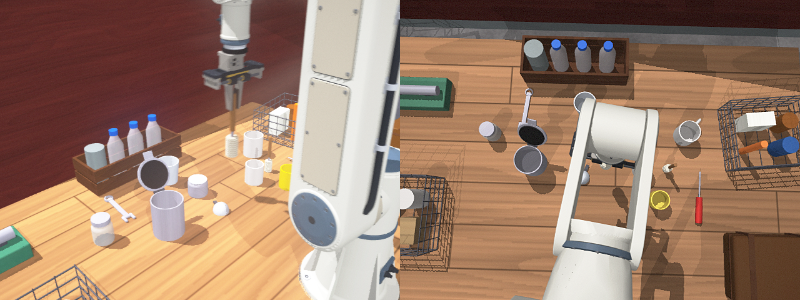

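The left view shows the brush hanging vertical at (232,130), with the cup still standing at (254,172). The right view shows the canister untouched at (530,160). The head measures centred under the TCP, with its bottom at 0.163 m. Next I move over the canister.

{"method": "jog_arm", "body": {
  "steps": "0.006 0.112 0 0 0 0 0; 0.006 0.112 0 0 0 0 0; 0.006 0.112 0 0 0 0 0; 0.006 0.112 0 0 0 0 0; 0.006 0.112 0 0 0 0 0"
}}

```text
clock: 4.2
ee_pos: [0.4917, 0.0911, 0.3286]
tcp_rot: [0.997, -0.081, 0.0, 0.0]
ft_force: [2.1, 0.5, -1.0]
finger_gap: 0.0175
grasp_force: 25.0
```

{"method": "jog_arm", "body": {
  "steps": "0.006 0.112 0 0 0 0 0; 0.006 0.112 0 0 0 0 0; 0.006 0.112 0 0 0 0 0; 0 0 0 0 0 0 0; 0 0 -0.05 0 0 0 0"
}}

```text
clock: 4.62
ee_pos: [0.4986, 0.1926, 0.3155]
tcp_rot: [0.997, -0.08, 0.002, -0.001]
ft_force: [0.3, 0.3, -1.0]
finger_gap: 0.0174
grasp_force: 25.0
```

{"method": "jog_arm", "body": {
  "steps": "0 0 -0.1 0 0 0 0; 0 0 -0.1 0 0 0 0; 0 0 -0.1 0 0 0 0; 0 0 -0.1 0 0 0 0; 0 0 -0.05 0 0 0 0"
}}

```text
clock: 5.03
ee_pos: [0.4955, 0.1893, 0.1751]
tcp_rot: [0.997, -0.081, -0.002, 0.001]
ft_force: [0.1, -0.5, -0.9]
finger_gap: 0.0175
grasp_force: 25.0
```

{"method": "jog_arm", "body": {
  "steps": "0 0 0 0 0 0 0; 0 0 0 0 0 0 0"
}}

```text
clock: 5.2
ee_pos: [0.497, 0.1902, 0.1782]
tcp_rot: [0.997, -0.082, -0.001, 0.001]
ft_force: [-0.0, -0.3, -0.7]
finger_gap: 0.0176
grasp_force: 25.0
```

{"method": "jog_arm", "body": {
  "steps": "0 0.015 0.09 0 0 0 0; 0 0 0.09 0 0 0 0; 0 0 0.07 0 0 0 0; 0 0 0 0 0 0 0; 0 0 0 0 0 0 0"
}}

```text
clock: 5.62
ee_pos: [0.4986, 0.1958, 0.2563]
tcp_rot: [0.997, -0.082, 0.002, -0.001]
ft_force: [0.1, 0.5, -1.1]
finger_gap: 0.0179
grasp_force: 25.0
```

{"method": "jog_arm", "body": {
  "steps": "0 0 -0.09 0 0 0 0; 0 0 -0.09 0 0 0 0; 0 0 -0.07 0 0 0 0; 0 0 0 0 0 0 0; 0 0 0 0 0 0 0"
}}

```text
clock: 6.03
ee_pos: [0.4962, 0.1951, 0.1777]
tcp_rot: [0.997, -0.082, -0.001, 0.001]
ft_force: [-0.2, 0.1, -0.0]
finger_gap: 0.0175
grasp_force: 25.0
```

{"method": "jog_arm", "body": {
  "steps": "0 0 0.09 0 0 0 0; 0 0 0.09 0 0 0 0; 0 0 0.07 0 0 0 0; 0 0 0 0 0 0 0; 0 0 0 0 0 0 0"
}}

```text
clock: 6.45
ee_pos: [0.4983, 0.1961, 0.2561]
tcp_rot: [0.997, -0.082, 0.002, -0.001]
ft_force: [-0.6, 0.6, -1.3]
finger_gap: 0.0175
grasp_force: 25.0
```

{"method": "jog_arm", "body": {
  "steps": "0 0 -0.09 0 0 0 0; 0 0 -0.09 0 0 0 0; 0 0 -0.07 0 0 0 0; 0 0 0 0 0 0 0; 0 0 0 0 0 0 0"
}}

```text
clock: 6.87
ee_pos: [0.496, 0.1953, 0.1776]
tcp_rot: [0.997, -0.082, -0.001, 0.001]
ft_force: [-0.8, 0.8, -0.2]
finger_gap: 0.0175
grasp_force: 25.0
```

{"method": "jog_arm", "body": {
  "steps": "0 0 0.09 0 0 0 0; 0 0 0.09 0 0 0 0; 0 0 0.07 0 0 0 0; 0 0 0 0 0 0 0; 0 0 0 0 0 0 0"
}}

```text
clock: 7.28
ee_pos: [0.4983, 0.1962, 0.2561]
tcp_rot: [0.997, -0.082, 0.002, -0.001]
ft_force: [0.5, -0.0, 0.0]
finger_gap: 0.0175
grasp_force: 25.0
```

{"method": "jog_arm", "body": {
  "steps": "0 0 0.09 0 0 0 0; 0 0 0.09 0 0 0 0; 0 0 0.07 0 0 0 0; 0 0 0 0 0 0 0; 0 -0.05 0 0 0 0 0"
}}

```text
clock: 7.7
ee_pos: [0.4974, 0.1822, 0.329]
tcp_rot: [0.997, -0.081, 0.001, -0.001]
ft_force: [0.5, -0.5, -0.4]
finger_gap: 0.0174
grasp_force: 25.0
```

{"method": "jog_arm", "body": {
  "steps": "-0.01 -0.12 0 0 0 0 0; -0.01 -0.12 0 0 0 0 0; -0.01 -0.12 0 0 0 0 0; -0.01 -0.12 0 0 0 0 0; -0.01 -0.12 0 0 0 0 0"
}}

```text
clock: 8.12
ee_pos: [0.4809, -0.0008, 0.3272]
tcp_rot: [0.997, -0.082, -0.001, 0.0]
ft_force: [0.4, -0.9, -0.7]
finger_gap: 0.0176
grasp_force: 25.0
```

{"method": "jog_arm", "body": {
  "steps": "0 -0.12 0 0 0 0 0; 0 -0.12 0 0 0 0 0; 0 -0.12 0 0 0 0 0; 0 -0.12 0 0 0 0 0; 0 -0.12 0 0 0 0 0"
}}

```text
clock: 8.53
ee_pos: [0.481, -0.1809, 0.3273]
tcp_rot: [0.997, -0.082, -0.001, -0.0]
ft_force: [0.8, 0.5, 0.0]
finger_gap: 0.0176
grasp_force: 25.0
```

{"method": "jog_arm", "body": {
  "steps": "0 -0.1 0 0 0 0 0; 0 0 0 0 0 0 0; 0 0 0 0 0 0 0; 0 0 0 0 0 0 0"
}}

```text
clock: 8.87
ee_pos: [0.4814, -0.2087, 0.3275]
tcp_rot: [0.997, -0.082, -0.001, -0.001]
ft_force: [0.4, -0.4, -0.7]
finger_gap: 0.0173
grasp_force: 25.0
```

```bash
python3 - <<'E'
from h import *
np.set_printoptions(precision=4,suppress=True)
p,d=camera("side"); S=cloud("side",d); cv2.imwrite("pics/back.png",p[120:400,200:560])
c=sense()["ee_pos"]; print(c)
def near(lo,hi,x,y,r):
    m=(np.hypot(S[...,0]-x,S[...,1]-y)<r)&(S[...,2]>lo)&(S[...,2]<hi); return S[m]
b=near(.1,c[2]-.03,c[0],c[1],.05); print("bottom",b.min(0)[2]); k=b[b[:,2]<b[:,2].min()+.06]; print("head",k.min(0),k.max(0))
k=near(.068,.08,.482,-.21,.045); print("cup",len(k),k.min(0),k.max(0),(k.min(0)+k.max(0))/2)
k=near(.112,.124,.497,.195,.056); print("can",len(k),k.min(0),k.max(0),np.array(circ(k)))
E
```

```text
[ 0.4817 -0.2083  0.3278]
bottom 0.1617691842939345
head [ 0.4595 -0.2235  0.1618] [ 0.4996 -0.1873  0.2217]
cup 208 [ 0.446  -0.2472  0.068 ] [ 0.5145 -0.174   0.0776] [ 0.4803 -0.2106  0.0728]
can 568 [0.442  0.1439 0.1121] [0.5529 0.2466 0.1239] [0.4952 0.1957 0.0485]
```

{"method": "jog_arm", "body": {
  "steps": "0 -0.007 -0.08 0 0 0 0; 0 0 -0.1 0 0 0 0; 0 0 -0.1 0 0 0 0; 0 0 -0.09 0 0 0 0; 0 0 -0.06 0 0 0 0"
}}

```text
clock: 9.33
ee_pos: [0.4809, -0.2093, 0.197]
tcp_rot: [0.997, -0.081, -0.001, -0.001]
ft_force: [-0.6, 0.1, -0.6]
finger_gap: 0.0176
grasp_force: 25.0
```

{"method": "jog_arm", "body": {
  "steps": "0 0 -0.04 0 0 0 0; 0 0 -0.03 0 0 0 0; 0 0 -0.012 0 0 0 0; 0 0 0 0 0 0 0; 0 0 0 0 0 0 0"
}}

```text
clock: 9.75
ee_pos: [0.4825, -0.2111, 0.1756]
tcp_rot: [0.997, -0.082, 0.0, 0.0]
ft_force: [-0.2, 0.2, -0.6]
finger_gap: 0.0178
grasp_force: 25.0
```

{"method": "jog_arm", "body": {
  "steps": "0 0 -0.008 0 0 0 0; 0 0 0 0 0 0 0; 0 0 0 0 0 0 0.3; 0 0 0 0 0 0 0.4; 0 0 0 0 0 0 0.6"
}}

```text
clock: 10.17
ee_pos: [0.4822, -0.2116, 0.1729]
tcp_rot: [0.997, -0.082, 0.0, 0.0]
ft_force: [-0.8, 0.1, 0.0]
finger_gap: 0.035
grasp_force: 0.0
```

{"method": "jog_arm", "body": {
  "steps": "0 0 0 0 0 0 0.6; 0 0 0 0 0 0 0.6; 0 0 0 0 0 0 0.6; 0 0 0 0 0 0 0.6; 0 0 0 0 0 0 0.6"
}}

```text
clock: 10.58
ee_pos: [0.482, -0.2114, 0.1726]
tcp_rot: [0.997, -0.082, 0.0, 0.0]
ft_force: [1.1, 0.2, 0.3]
finger_gap: 0.0548
grasp_force: 0.0
```

{"method": "jog_arm", "body": {
  "steps": "0 0 0.06 0 0 0 0.6; 0 0 0.08 0 0 0 0.6; 0 0 0.12 0 0 0 0.6; 0 0 0.12 0 0 0 0.6; 0 0.08 0.1 0 0 0 0.3"
}}

```text
clock: 11.0
ee_pos: [0.4824, -0.1896, 0.319]
tcp_rot: [0.997, -0.083, 0.001, 0.001]
ft_force: [0.6, 0.1, -0.3]
finger_gap: 0.0502
grasp_force: 0.0
```

{"method": "jog_arm", "body": {
  "steps": "0.02 0.12 0 0 0 0 0; 0.03 0.12 0 0 0 0 0; 0.05 0.12 0 0 0 0 0; 0.05 0.12 0 0 0 0 0; 0.05 0.12 0 0 0 0 0"
}}

```text
clock: 11.42
ee_pos: [0.5423, -0.0056, 0.3169]
tcp_rot: [0.997, -0.082, 0.0, 0.0]
ft_force: [1.4, -0.9, 0.3]
finger_gap: 0.0175
grasp_force: 0.0
```

```bash
python3 - <<'E'
from h import *
np.set_printoptions(precision=4,suppress=True)
p,d=camera("side"); S=cloud("side",d); cv2.imwrite("pics/placed.png",cv2.resize(p[150:420,180:500],(640,540)))
print(sense()["ee_pos"],sense()["finger_gap"])
m=(np.hypot(S[...,0]-.482,S[...,1]+.21)<.06)&(S[...,2]>.12)&(S[...,2]<.3); b=S[m]; print("brush",len(b),b.min(0),b.max(0))
for lo in (.13,.19): k=b[(b[:,2]>lo)&(b[:,2]<lo+.03)]; print(k.mean(0))
E
```

```text
[ 0.5446 -0.      0.3167] 0.013521338344172486
brush 348 [ 0.4707 -0.2221  0.1204] [ 0.4916 -0.2005  0.2238]
[ 0.4796 -0.2082  0.1453]
[ 0.48   -0.2091  0.2057]
```

View pics/placed.png

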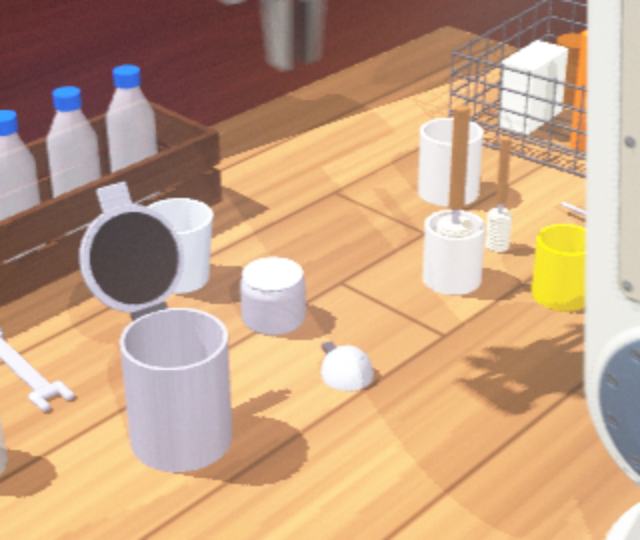

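The brush stands upright in its white cup (handle at (457,155), cup at (453,250)) and measures vertical with its top at about 0.222 m. The lid is still open at (130,258). Next I go behind the lid with the fingers shut.

{"method": "jog_arm", "body": {
  "steps": "0.077 0.104 0 0 0 0 0; 0.077 0.104 0 0 0 0 0; 0.077 0.104 0 0 0 0 0; 0.077 0.104 0 0 0 0 0; 0.077 0.104 0 0 0 0 0"
}}

```text
clock: 11.88
ee_pos: [0.6583, 0.1503, 0.3165]
tcp_rot: [0.997, -0.082, 0.0, 0.0]
ft_force: [0.5, -0.6, 0.3]
finger_gap: 0.0005
grasp_force: 0.0
```

{"method": "jog_arm", "body": {
  "steps": "0 0 -0.08 0 0 0 0; 0 0 -0.1 0 0 0 0; 0 0 -0.1 0 0 0 0; 0 0 -0.07 0 0 0 0; 0 0 0 0 0 0 0"
}}

```text
clock: 12.3
ee_pos: [0.6546, 0.148, 0.2062]
tcp_rot: [0.997, -0.082, -0.004, 0.001]
ft_force: [-1.7, -0.4, 0.5]
finger_gap: 0.0005
grasp_force: 0.0
```

{"method": "jog_arm", "body": {
  "steps": "-0.05 0.012 0 0 0 0 0; -0.03 0.007 0 0 0 0 0; -0.02 0.005 0 0 0 0 0; -0.02 0.005 0 0 0 0 0; -0.02 0.005 0 0 0 0 0"
}}

```text
clock: 12.72
ee_pos: [0.6159, 0.159, 0.2129]
tcp_rot: [0.997, -0.082, 0.001, -0.0]
ft_force: [1.9, -0.4, 1.1]
finger_gap: 0.0001
grasp_force: 0.8
```

{"method": "jog_arm", "body": {
  "steps": "-0.035 0.013 0.009 0 0 0 0; -0.035 0.013 0.009 0 0 0 0; -0.035 0.013 0.009 0 0 0 0; -0.035 0.013 0.009 0 0 0 0; -0.035 0.013 0.009 0 0 0 0"
}}

```text
clock: 13.13
ee_pos: [0.5617, 0.1787, 0.2254]
tcp_rot: [0.997, -0.082, -0.0, 0.0]
ft_force: [0.9, -0.1, -0.7]
finger_gap: 0.0003
grasp_force: 0.3
```

{"method": "jog_arm", "body": {
  "steps": "-0.034 0.008 -0.002 0 0 0 0; -0.034 0.008 -0.004 0 0 0 0; -0.034 0.008 -0.007 0 0 0 0; -0.034 0.008 -0.009 0 0 0 0; -0.034 0.008 -0.012 0 0 0 0"
}}

```text
clock: 13.55
ee_pos: [0.5109, 0.1905, 0.2145]
tcp_rot: [0.997, -0.082, -0.0, 0.0]
ft_force: [0.4, -0.4, 1.1]
finger_gap: 0.0003
grasp_force: 0.3
```

{"method": "jog_arm", "body": {
  "steps": "-0.037 0.009 -0.023 0 0 0 0; -0.037 0.009 -0.027 0 0 0 0; -0.029 0.007 -0.032 0 0 0 0; -0.029 0.007 -0.036 0 0 0 0"
}}

```text
clock: 13.88
ee_pos: [0.4712, 0.2, 0.1787]
tcp_rot: [0.997, -0.082, -0.0, 0.0]
ft_force: [0.2, 0.3, 0.2]
finger_gap: 0.0006
grasp_force: 0.2
```

```bash
python3 - <<'E'
from h import *
p,d=camera("side"); cv2.imwrite("pics/lid1.png",cv2.resize(p[150:420,180:500],(640,540)))
print(sense()["ee_pos"],sense()["ft_force"])
E
```

```text
[0.46864093 0.19958231 0.1764789 ] [-1.82245755 -0.80242093 -1.68252434]
```

View pics/lid1.png

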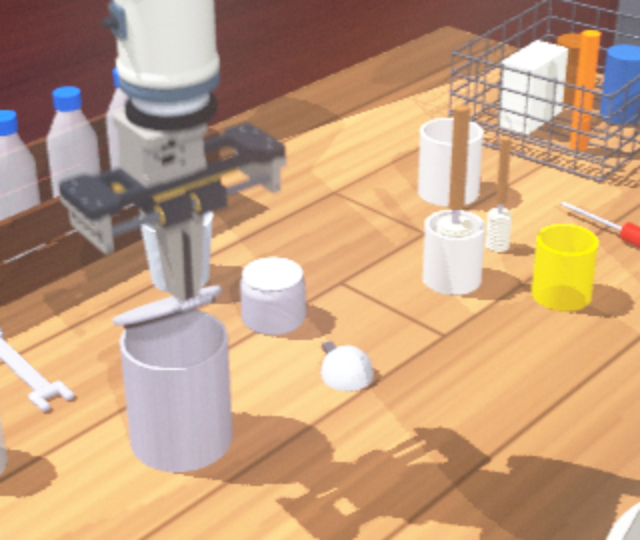

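The finger sits on the lid at (185,300), which is now about 30° open. The canister has not moved. I keep pressing down.

{"method": "jog_arm", "body": {
  "steps": "-0.02 0.005 -0.035 0 0 0 0; -0.016 0.004 -0.035 0 0 0 0; -0.01 0.002 -0.035 0 0 0 0; -0.005 0.001 -0.03 0 0 0 0; 0 0 -0.02 0 0 0 0"
}}

```text
clock: 14.35
ee_pos: [0.4564, 0.2033, 0.1317]
tcp_rot: [0.997, -0.082, -0.001, 0.0]
ft_force: [-0.5, 0.3, 0.7]
finger_gap: 0.0001
grasp_force: 0.2
```

{"method": "jog_arm", "body": {
  "steps": "0 0 -0.01 0 0 0 0; 0 0 0 0 0 0 0"
}}

```text
clock: 14.52
ee_pos: [0.457, 0.2033, 0.1293]
tcp_rot: [0.997, -0.082, -0.0, 0.0]
ft_force: [0.2, 0.4, -0.3]
finger_gap: 0.0004
grasp_force: 0.0
```

{"method": "jog_arm", "body": {
  "steps": "0 0 -0.008 0 0 0 0; 0 0 -0.006 0 0 0 0; 0 0 0 0 0 0 0; 0 0 0 0 0 0 0"
}}

```text
clock: 14.85
ee_pos: [0.4577, 0.2037, 0.1271]
tcp_rot: [0.997, -0.082, 0.001, -0.0]
ft_force: [-4.0, -1.1, 11.8]
finger_gap: 0.0002
grasp_force: 6.0
```

The reading of 11.8 N at z 0.127 m shows the lid is on its stop. I back off straight up and check.

{"method": "jog_arm", "body": {
  "steps": "0 0 0.03 0 0 0 0; 0 0 0.1 0 0 0 0; 0 0 0.12 0 0 0 0; 0 0 0.12 0 0 0 0; -0.1 0 0.06 0 0 0 0"
}}

```text
clock: 15.27
ee_pos: [0.4321, 0.2047, 0.2599]
tcp_rot: [0.997, -0.083, 0.004, -0.002]
ft_force: [0.3, 0.7, 2.1]
finger_gap: 0.0006
grasp_force: 0.0
```

{"method": "jog_arm", "body": {
  "steps": "-0.06 0 0.05 0 0 0 0; 0 0 0 0 0 0 0; 0 0 0 0 0 0 0; 0 0 0 0 0 0 0; 0 0 0 0 0 0 0"
}}

```text
clock: 15.68
ee_pos: [0.4095, 0.2034, 0.2691]
tcp_rot: [0.997, -0.082, -0.0, 0.0]
ft_force: [0.2, -0.2, -0.1]
finger_gap: 0.0003
grasp_force: 0.0
```

```bash
python3 - <<'E'
from h import *
np.set_printoptions(precision=4,suppress=True)
p,d=camera("side"); S=cloud("side",d); cv2.imwrite("pics/end.png",p)
m=(np.hypot(S[...,0]-.497,S[...,1]-.195)<.046)&(S[...,2]>.1)&(S[...,2]<.15); b=S[m]
c=b.mean(0); n=np.linalg.svd(b-c)[2][2]; print("lid",len(b),c,b[:,2].min(),b[:,2].max(),"tilt",np.arccos(abs(n[2])))
m=(np.hypot(S[...,0]-.482,S[...,1]+.21)<.06)&(S[...,2]>.12)&(S[...,2]<.3); b=S[m]; print("brush",b.mean(0),b.min(0),b.max(0))
s=sense(); print(s["ee_pos"],s["ft_force"],s["clock"])
E
```

```text
lid 1122 [0.4962 0.196  0.1265] 0.10481400135932739 0.13058117239686773 tilt 0.005714341262341929
brush [ 0.4799 -0.2086  0.1734] [ 0.4726 -0.224   0.1204] [ 0.4929 -0.1997  0.2226]
[0.4094 0.2033 0.269 ] [-0.2124 -0.8646  0.5224] 15.7333
```

View pics/end.png

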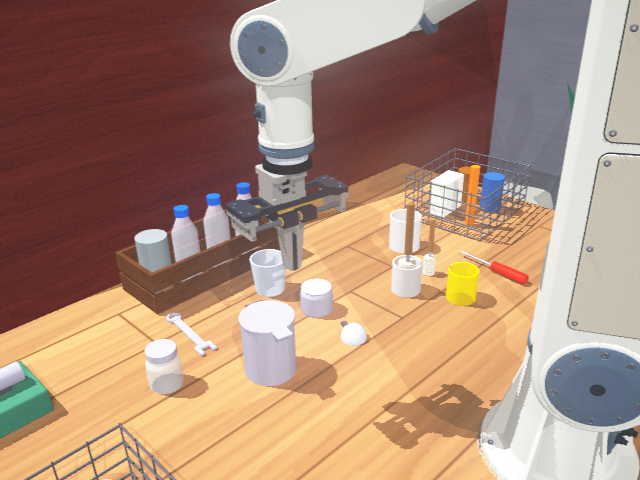

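The lid is shut flat at (268,318) with its top at 0.127 m. The brush is upright in its cup at (407,250), nothing else has shifted, and the arm is clear.

```bash
python3 -c "from bench import *; print(sign_off())"
```

```text
the job is handed in; nothing more can be done
None
```

The job is handed in: I brushed the canister with three full strokes, stood the brush back in its white cup and pushed the lid flat shut; the robot touches nothing and in the last picture nothing else had moved, but the hand-in gave no verdict.

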